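# Register a printing block on its pin and stop

### The job

Set up the art-room printing bed: pick the wooden printing block up by its grip and bring its hole over the steel pin on the bed with the block turned 20 to 35 degrees away from its final line, so that it clears the metal stop; feel lightly along the slot until the hole drops over the pin and the block lies flat on the bed. Then swing the block on the pin until its long side rests against the stop, and let go. Never press or push the block hard against the bed, pin or stop, and leave the bottle, jar and can where they stand.

Things in the scene. Friction and masses are not known exactly. Their poses are not given: they have to be found in the camera images.
- bed: Printing bed: grey-faced board 220 x 170 x 12 mm (firm) screwed to the table. Origin at the centre of its underside; x along its 220 mm length and along the slot, y towards the edge that carries the stop, z up; its top lies 12 mm above the origin.
- slot_mid (a point): Middle of the dark 46 mm slot (along bed x), on the bed's top face, at x -45, y 0, z 12 mm in the bed; axes as the bed. In it an upright rigid steel pin, 10 mm diameter, 15 mm tall above the bed, top 1 mm tapered to 8.4 mm. It is clamped anywhere up to 16 mm either way along x from here: unmeasured, find it by eye or feel.
- stop_face (a point): Middle of the working face of the aluminium stop fixed on the bed: 30 mm long (bed x), 14 mm thick, 16 mm tall above the bed top; at x 52, y 40, z 20 mm in the bed. The face looks to the bed's -y; the stop lies beyond it towards +y. Turning the block clockwise seen from above takes its end away from the stop; counterclockwise brings it on.
- block_grip (a point): Grip of the loose block: beech bar 44 mm long (block x), 18 mm wide (block y), standing 32 mm up from the middle of the plate; pinch it across its width from above. This point is on the bar's centre line, 31 mm above the block's underside, 21 mm above the plate, 11 mm below the bar's top. Axes are the block's.
- block_hole (a point): Centre of the round 12 mm through hole in the block's plate, at the level of the underside, 35 mm from the grip's centre towards block -x. Axes are the block's.
- block_side (a point): Point on the block's +y long side, half-way up the 10 mm plate, 60 mm from the grip's centre along block +x, 40 mm along +y: with the block home it is at the stop.
- block: The loose printing block: wooden plate 150 (x) x 80 (y) x 10 mm with a grip bar on top, about 0.18 kg. Origin at the centre of its underside, below the grip; x along the 150 mm length, away from the hole; z up. In its final place block x points the same way as bed x and its +y long side lies against the stop.
- paint_bottle: Standing brown-red paint bottle, 68 mm diameter, 170 mm tall, a bystander; origin at the centre of its underside.
- paint_jar: Standing black paint jar, 72 mm diameter, 85 mm tall, a bystander; origin at the centre of its underside.
- can: Standing gold-painted drinks can, 66 mm diameter, 115 mm tall, a bystander; origin at the centre of its underside.
There are look-alikes about, which are no part of the job. Several things look just like the block: the one meant starts farthest from the robot's base.

How it is judged:
By the outcome, as a careful person would: the job done as asked, in the order asked, and still so for the second after the job is handed in, with the robot touching nothing.
It also fails if it takes over 67 s, if anything falls off the work surface, if the arm or the gripper's body presses on something with over 40 N, if the wrist force passes 120 N, or if a joint passes its speed limit or range.

### The arm

A 7-joint arm with a two-finger parallel gripper is mounted at the origin on the work surface. World frame = base frame: x ahead of the robot, y to its left, z up, the work surface at z = 0. Lengths are in mm, angles in degrees, forces in N, time in s.
With the tool pointing down it reaches from about 400 to 900 mm from the base axis. Payload 5.5 kg.
Tool frame: the origin (TCP) lies on the centre line of the jaws, within the pads' length; the fingertips stand 14 mm ahead of it and the grasp point (between the pads) lies 5 mm behind it; z points along the fingers, y is the line along which they close (so a half turn about z gives the same grasp; the last joint's range is limited). The gripper opens to 85 mm and grips with 20 to 120 N. Pads are 22 mm wide; open, the fingers measure 114 mm over their backs; the gripper's body (76 mm by 85 mm) begins 54 mm behind the grasp point. The pads swing forward as they close: fully open they stand 13 mm farther back than shut.
Start: joints at [-54.821, 28.699, -24.465, 88.831, 12.651, 65.22, -12.049], TCP at [223.335, 610.427, 245.31] pointing down, gripper open.
Joint ranges: [-164.97, 164.97], [-17.58, 116.51], [-87.97, 89.64], [11.32, 138.91], [-80.73, 260.73], [10.89, 115.49], [-147.41, 147.41]. Speed limits (degrees/s): [147.25, 147.25, 180, 180, 180, 180, 180].

### API

Orientations are given as a 3x3 rotation matrix whose columns are the frame's x, y, z axes.
In Python, from workcell import telemetry, optics, order gives the robot as it stands.
- The arm moves only by the shell command python3 -m handwheel 'ROWS' [FORCE]. ROWS is JSON, a list that holds one entry, the list of rows, each a list of 7 numbers: the closure, from 0 (fully open) to 1 (shut), then the shift along the tool's x, y, z normalised to -1 to 1, where 1 is 0.05 m, then the turn, a rotation vector about the tool's x, y, z normalised to -1 to 1, where 1 is 6 degrees. In form: [[[grip, x, y, z, wx, wy, wz], ...]]. A call has exactly 5 rows; each row shifts and turns the commanded pose from where the row before left it, along the tool's axes as they then stand; what a row does not reach is not made up. A row lasts 1/10 s, in which the tool goes at most 50 mm and 8.59 degrees, less where a joint would pass 70% of its speed; a pose out of reach is approached as far as the arm can. A call with a number of a shift or a turn outside -1 to 1 is refused whole. A call with a gripper value outside its range is refused whole. The fingers move at their own pace and stop on an object; FORCE is the grip in N (left out, the last holds). Time passes only in rows, so rows that do not move let the fingers close, or fill a call up. It gives the time, the measured TCP pose, the force, the opening and the grip force at its end, in the units of the state.
- telemetry.get_state(): the state, without advancing time (a new reading comes with each control period).
- optics.snapshot(name): name is "side" or "top"; returns the picture (420x560x3 uint8, blue, green, red); there is no depth.
- optics.camera_model(name): a dict with "vertical_fov" (degrees; the focal length in pixels is half the picture's height over the tangent of half this angle, whatever the lens; pixels are square), "cx", "cy" (the principal point, pixels), "distortion" ([k1, k2, p1, p2, k3] as OpenCV has them; the pictures are not rectified), "xyz" and "orientation" of the camera in the world. Camera axes: x right, y down, z forward; pixel columns grow to the right and rows downward; lengths in mm; the calibration is good to about 2 mm. A picture is of the moment at which its call begins. camera_model takes no time and is no camera call.
- order.sign_off(): hands the job in; it is judged then, once.
The state is a dict: "time_s": time; "joints": joint angles; "dq": joint speeds; "tau": joint torques, N m; "tool_pos": TCP position; "ee_rot": TCP orientation; "force": force on the tool from outside, world axes, zero at the start; "wrist_torque": the same for the moment, N m; "grip_width": opening from 0.0 (shut) to 1.0 (fully open); "finger_force": force on a finger pad.
Only numpy, scipy, OpenCV 4.12 (cv2) and the standard library are available. Lean on these libraries where they do the work, as an engineer would, in place of code of your own. Each camera call takes 0.05 s, during which the arm holds its last target. There are 200 camera calls.

## Working session

There is one attempt and no reset: what is moved stays moved. The work goes in short steps, Python scripts to look and compute and a shell command to move; the robot and the scene stay as the last step left them, time stands still between calls to the robot, and variables do not carry over. Pictures are saved under pics/ and viewed, at most 10 in all, crops included, and the job is handed in when it is done.

```bash
mkdir -p pics; ls
python3 - <<'E'
from workcell import telemetry, optics
import cv2
for n in ("side","top"):
    cv2.imwrite(f"pics/{n}0.png",optics.snapshot(n)); print(n,optics.camera_model(n))
s=telemetry.get_state(); print(s)
E
```

```text
pics
side {'vertical_fov': 45.58268761912096, 'cx': 274.45142961682905, 'cy': 219.8551986830066, 'distortion': array([0.01918859, 0.        , 0.        , 0.        , 0.        ]), 'xyz': array([ -95.57828485, -655.45275296,  865.81902659]), 'orientation': array([[ 0.68912585, -0.48075203,  0.54220204],
       [-0.72455122, -0.4453101 ,  0.52604604],
       [-0.01144966, -0.75536508, -0.65520417]])}
top {'vertical_fov': 50.841181567615386, 'cx': 279.37788190696006, 'cy': 207.12357222915045, 'distortion': array([0.04528242, 0.        , 0.        , 0.        , 0.        ]), 'xyz': array([ 395.61307393,   -8.0639917 , 1206.65557797]), 'orientation': array([[ 1.97865514e-02, -9.86021780e-01,  1.65437425e-01],
       [-9.99804094e-01, -1.94283636e-02,  3.78321561e-03],
       [-5.16154531e-04, -1.65479872e-01, -9.86213033e-01]])}
{'time_s': 0.1, 'joints': array([-54.82141776,  28.74855012, -24.45374685,  88.88348178,
        12.65001656,  65.22096075, -12.04850027]), 'dq': array([-0.01862588, -0.13598664, -0.10304414, -0.05614598, -0.00856501,
       -0.06319918, -0.02342369]), 'tau': array([-1.11702934e-02, -5.70814490e+01, -5.83863437e+00, -2.81744921e+01,
        1.04725358e-02,  5.67359806e-03, -8.96961780e-06]), 'tool_pos': array([223.19895032, 609.84993358, 244.37551066]), 'ee_rot': array([[-9.39118192e-01,  3.43593622e-01, -6.66372576e-04],
       [ 3.43594261e-01,  9.39116808e-01, -1.61384304e-03],
       [ 7.12955098e-05, -1.74455115e-03, -9.99998476e-01]]), 'force': array([ 0.56863328, -0.60927944,  0.52456175]), 'wrist_torque': array([ 0.00540874, -0.00122011,  0.01321934]), 'finger_force': 0.0, 'grip_width': 0.9985376586654653}
```

View pics/side0.png

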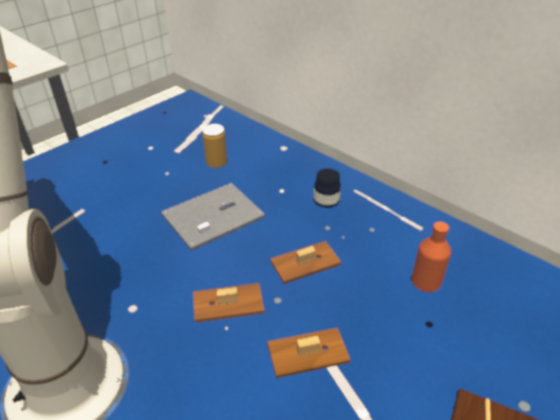

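View pics/top0.png

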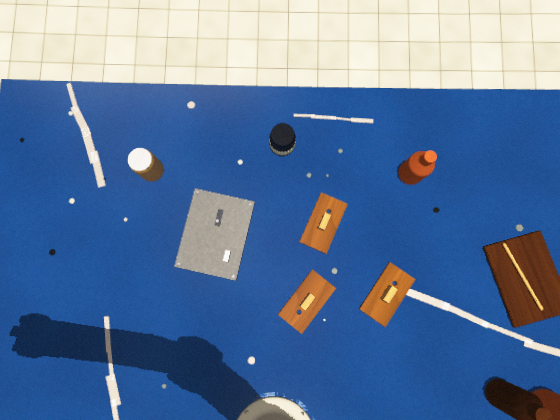

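The top view shows three look-alike blocks at (323,222), (307,302) and (388,295). The bed is at (215,235), the slot at (219,216) and the stop at (226,256). The can is at (140,160), the jar at (282,138) and the bottle at (420,165). The block at (323,222) looks farthest from the base, so I'll check distances and make metric close-ups.

```bash
cat > h.py <<'E'
import numpy as np, cv2
from workcell import telemetry, optics
def cam(n):
    m=optics.camera_model(n); f=210/np.tan(np.radians(m['vertical_fov']/2))
    K=np.array([[f,0,m['cx']],[0,f,m['cy']],[0,0,1]]); R=np.array(m['orientation']); return K,np.array(m['distortion']),R,np.array(m['xyz'])
def proj(n,P):
    K,d,R,c=cam(n); return cv2.projectPoints(np.float64(P).reshape(-1,1,3),cv2.Rodrigues(R.T)[0],-R.T@c,K,d)[0][:,0]
def back(n,uv,z):
    K,d,R,c=cam(n); p=cv2.undistortPoints(np.float64(uv).reshape(-1,1,2),K,d)[:,0]
    r=np.c_[p,np.ones(len(p))]@R.T; return c+r*((z-c[2])/r[:,2])[:,None]
def ortho(n,img,x,y,hw,hh,z,s):  # world metric view: up=+x, left=+y ; s px/mm
    W,H=int(2*hw*s),int(2*hh*s); j,i=np.meshgrid(np.arange(W),np.arange(H))
    P=np.stack([x+hh-i/s,y+hw-j/s,0*i+z],-1).reshape(-1,3)
    m=proj(n,P).reshape(H,W,2).astype(np.float32); o=cv2.remap(img,m[...,0],m[...,1],cv2.INTER_CUBIC)
    for k in np.arange(np.ceil((y-hw)/20)*20,y+hw,20):
        u=int((y+hw-k)*s); cv2.line(o,(u,0),(u,8),(255,255,255),1); cv2.putText(o,f"{k:.0f}",(u-12,20),0,.35,(255,255,255))
    for k in np.arange(np.ceil((x-hh)/20)*20,x+hh,20):
        v=int((x+hh-k)*s); cv2.line(o,(0,v),(8,v),(255,255,255),1); cv2.putText(o,f"{k:.0f}",(10,v+4),0,.35,(255,255,255))
    return o
E
python3 - <<'E'
from h import *
t=back("top",[(323,222),(307,302),(388,295),(215,235)],10);print(t.round(),np.hypot(t[:,0],t[:,1]).round())
print(back("side",[(305,261),(228,302),(308,352),(213,215)],10).round())
im=optics.snapshot("top"); 
a=ortho("top",im,*t[0,:2],100,120,10,2.4); b=ortho("top",im,*t[3,:2],160-100+70,120,12,2.4)
cv2.imwrite("pics/o1.png",np.hstack([b,a])[:, :])
print(np.hstack([b,a]).shape)
side=optics.snapshot("side")
K=[]
for (u,v,w,h) in [(265,235,80,50),(155,180,115,70)]:
    K.append(cv2.resize(side[v:v+h,u:u+w],(800,int(800*h/w)) if w<100 else (800,487),interpolation=cv2.INTER_CUBIC))
cv2.imwrite("pics/s1.png",cv2.resize(np.vstack(K),(480,592)))
E
```

```text
[[ 558. -123.   10.]
 [ 343.  -82.   10.]
 [ 366. -295.   10.]
 [ 516.  170.   10.]] [571. 353. 471. 543.]
[[ 554. -125.   10.]
 [ 343.  -83.   10.]
 [ 366. -295.   10.]
 [ 516.  165.   10.]]
(576, 1104, 3)
```

View pics/o1.png

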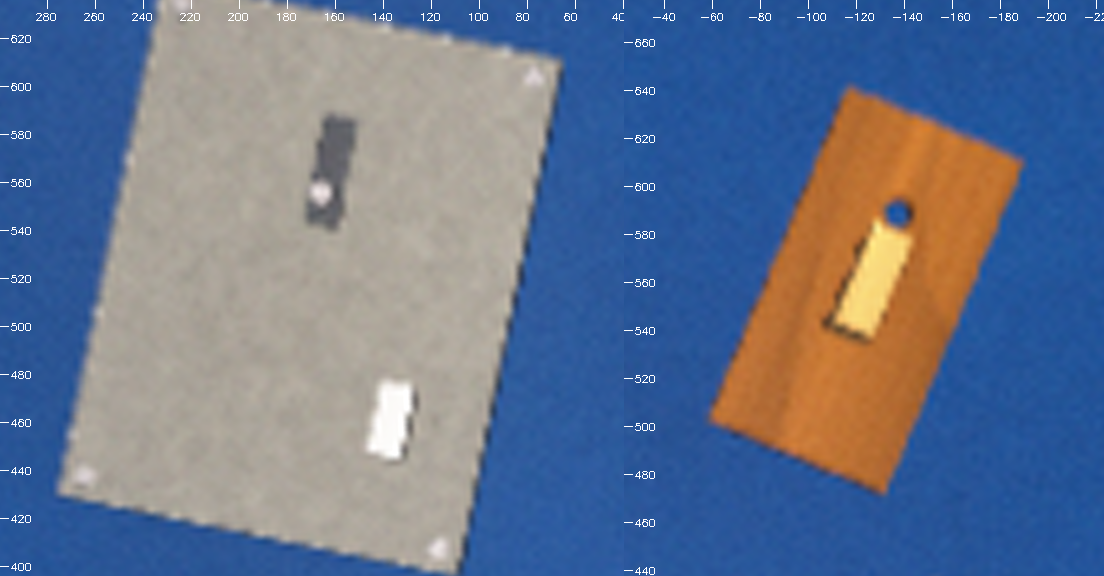

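I choose the block at top pixel (323,222). It is 571 mm from the base, against 353 and 471 mm for the other two. In the close-up it measures 150.6 x 78 mm and the hole sits 35 mm from the centre, as described.

Estimated poses:
- **Block:** centre (557,-124), x axis at 157.3°.
- **Bed:** centre (520.6,171), x axis at 168.8°.
- **Slot:** middle at (564.7,162.3), which agrees with the picture.
- **Pin:** about (554,164.4), 11 mm from the slot middle along +x and on the slot line.

Now I'll move.

```bash
cat >> h.py <<'E'
def togo(x,y,z,ang):
    s=telemetry.get_state(); R=s['ee_rot']; d=R.T@(np.array([x,y,z])-s['tool_pos'])/50
    a=np.degrees(np.arctan2(R[1,0],R[0,0])); da=(a-ang+180)%360-180
    tilt=np.degrees(R.T@np.cross(R[:,2],[0,0,-1]))/6
    print("t",round(s['time_s'],2),"pos",s['tool_pos'].round(1),"ang",round(a,2),"F",s['force'].round(1),"M",s['wrist_torque'].round(2),"w",round(s['grip_width'],3),"ff",round(s['finger_force'],1))
    print("togo units xyz",d.round(3),"wxy",tilt.round(3),"wz",round(da/6,3))
E
python3 -m handwheel '[[[0,-0.3,-0.3,0,0,0,0.1],[0,-0.6,-0.62,0,0,0,0.1],[0,-0.6,-0.62,0,0,0,0.1],[0,-0.6,-0.62,0,0,0,0.1],[0,-0.6,-0.62,0,0,0,0.03]]]' 60
python3 -c "
from h import *
togo(557,-124,130,157.3)"
```

```text
time_s: 0.7
tool_pos: [298.6, 430.0, 245.1]
ee_rot: [[-0.923, 0.386, -0.0], [0.386, 0.923, -0.0], [-0.0, -0.0, -1.0]]
force: [0.8, 0.0, -0.3]
grip_width: 1.001
finger_force: 0.0
t 0.7 pos [298.6 430.  245.1] ang 157.3 F [ 0.8  0.  -0.3] M [-0.06 -0.05 -0.01] w 1.001 ff 0.0
togo units xyz [-9.042 -8.227  2.304] wxy [-0.002  0.     0.   ] wz 0.001
```

```bash
for i in 1 2; do python3 -m handwheel '[[[0,-0.6,-0.55,0,0,0,0],[0,-0.6,-0.55,0,0,0,0],[0,-0.6,-0.55,0,0,0,0],[0,-0.6,-0.55,0,0,0,0],[0,-0.6,-0.55,0,0,0,0]]]' >/dev/null; done
python3 -m handwheel '[[[0,-0.6,-0.55,0.4,0,0,0],[0,-0.6,-0.55,0.4,0,0,0],[0,-0.6,-0.55,0.4,0,0,0],[0,-0.6,-0.55,0.4,0,0,0],[0,-0.5,-0.4,0.3,0,0,0]]]' >/dev/null
python3 -c "
from h import *
togo(557,-124,130,157.3)
cv2.imwrite('pics/s2.png',optics.snapshot('side'))"
```

```text
t 2.2 pos [ 552.5 -116.3  148.9] ang 157.22 F [ 0.2  0.2 -0.4] M [ 0.03  0.   -0.07] w 1.004 ff 0.0
togo units xyz [-0.143 -0.107  0.377] wxy [-0.01  -0.008  0.   ] wz -0.013
```

```bash
python3 -m handwheel '[[[0,-0.07,-0.05,0.3,0,0,0],[0,-0.07,-0.05,0.6,0,0,0],[0,0,0,0.6,0,0,0],[0,0,0,0.3,0,0,0],[0,0,0,0,0,0,0]]]' >/dev/null
python3 -c "
from h import *
togo(557,-124,28,157.3)
im=optics.snapshot('side')[190:310,225:385]
cv2.imwrite('pics/s3.png',cv2.resize(im,(800,600),interpolation=cv2.INTER_CUBIC))"
```

```text
t 2.75 pos [ 555.  -119.2   57.9] ang 157.41 F [0.8 0.5 1.2] M [0.04 0.03 0.02] w 0.997 ff 0.0
togo units xyz [-0.078 -0.073  0.598] wxy [-0.005 -0.05   0.   ] wz 0.018
```

View pics/s3.png

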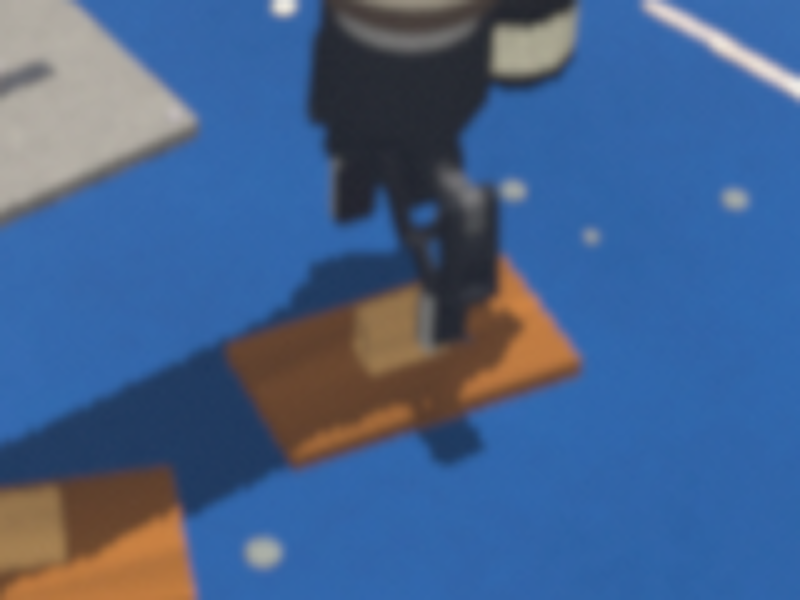

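The crop shows the fingers straddling the bar, with the near pad at crop (440,300). I'll finish the descent and close.

```bash
python3 -m handwheel '[[[0,-0.04,-0.035,0.2,0,-0.02,0.01],[0,-0.04,-0.035,0.2,0,-0.02,0.01],[0,0,0,0.15,0,0,0],[0,0,0,0,0,0,0],[0.4,0,0,0,0,0,0]]]' >/dev/null
python3 -c "
from h import *
togo(557,-124,28,157.3)"
python3 -m handwheel '[[[1,0,0,0,0,0,0],[1,0,0,0,0,0,0],[1,0,0,0,0,0,0],[1,0,0,0,0,0,0],[1,0,0,0,0,0,0]]]' 60 |tail -3
python3 -c "
from h import *
togo(557,-124,28,157.3)"
```

```text
t 3.3 pos [ 559.4 -125.6   32.6] ang 157.2 F [-0.8 -0.4  0.1] M [ 0.04 -0.05 -0.01] w 0.858 ff 0.0
togo units xyz [0.057 0.01  0.093] wxy [-0.     0.036  0.   ] wz -0.017
force: [-0.4, 0.1, 3.3]
grip_width: 0.203
finger_force: 59.5
t 3.8 pos [ 560.  -125.7   33.2] ang 157.2 F [-0.4  0.1  3.3] M [ 0.02  0.17 -0.07] w 0.203 ff 59.5
togo units xyz [0.068 0.008 0.104] wxy [0.002 0.048 0.   ] wz -0.017
```

```bash
python3 -m handwheel '[[[1,0,0,-0.1,0,0,0],[1,0,0,-0.3,0,0,0],[1,0,0,-0.5,0,0,0],[1,0,0,-0.5,0,0,0],[1,0,0,-0.2,0,0,0]]]' >/dev/null
python3 -m handwheel '[[[1,0,0,0,0,0,0.5],[1,0,0,0,0,0,0.5],[1,0,0,0,0,0,0.5],[1,0,0,0,0,0,0.5],[1,0,0,0,0,0,0.5]]]' |tail -3
python3 -c "
from h import *
togo(529,184,113,141.8)
im=optics.snapshot('side')[150:300,225:425]
cv2.imwrite('pics/s4.png',cv2.resize(im,(800,600),interpolation=cv2.INTER_CUBIC))"
```

```text
force: [-0.9, 0.5, -2.0]
grip_width: 0.197
finger_force: 58.8
t 4.8 pos [ 558.8 -125.4  112.7] ang 142.08 F [-0.9  0.5 -2. ] M [-0.02 -0.04 -0.  ] w 0.197 ff 58.8
togo units xyz [ 4.273  4.514 -0.016] wxy [0.009 0.033 0.   ] wz 0.047
```

```bash
python3 -m handwheel '[[[1,0.2,0.2,0,0,0,0],[1,0.4,0.4,0,0,0,0],[1,0.5,0.5,0,0,0,0],[1,0.5,0.5,0,0,0,0],[1,0.5,0.5,0,0,0,0]]]' >/dev/null
python3 -m handwheel '[[[1,0.5,0.5,0,0,0,0],[1,0.5,0.5,0,0,0,0],[1,0.5,0.5,0,0,0,0],[1,0.4,0.4,0,0,0,0],[1,0.2,0.3,0,0,0,0]]]' |tail -3
python3 -m handwheel '[[[1,0.07,0.2,0,0,0,0.04],[1,0,0,0,0,0,0],[1,0,0,0,0,0,0],[1,0,0,0,0,0,0],[1,0,0,0,0,0,0]]]' |tail -3
python3 -c "
from h import *
togo(529,184,113,141.8)
im=optics.snapshot('top'); s=telemetry.get_state(); p=s['tool_pos']
a=ortho('top',im,530,175,125,100,p[2]-33.2+10,3)
im=optics.snapshot('side')[160:265,140:280]
cv2.imwrite('pics/o5.png',a); cv2.imwrite('pics/s5.png',cv2.resize(im,(800,600),interpolation=cv2.INTER_CUBIC))"
```

```text
force: [-0.6, 0.4, -2.5]
grip_width: 0.198
finger_force: 58.8
force: [-0.6, -0.6, -1.4]
grip_width: 0.195
finger_force: 58.8
t 6.35 pos [528.5 181.6 112.1] ang 141.84 F [-0.6 -0.6 -1.4] M [ 0.06  0.   -0.04] w 0.195 ff 58.8
togo units xyz [ 0.023  0.044 -0.018] wxy [0.004 0.04  0.   ] wz 0.007
```

View pics/o5.png

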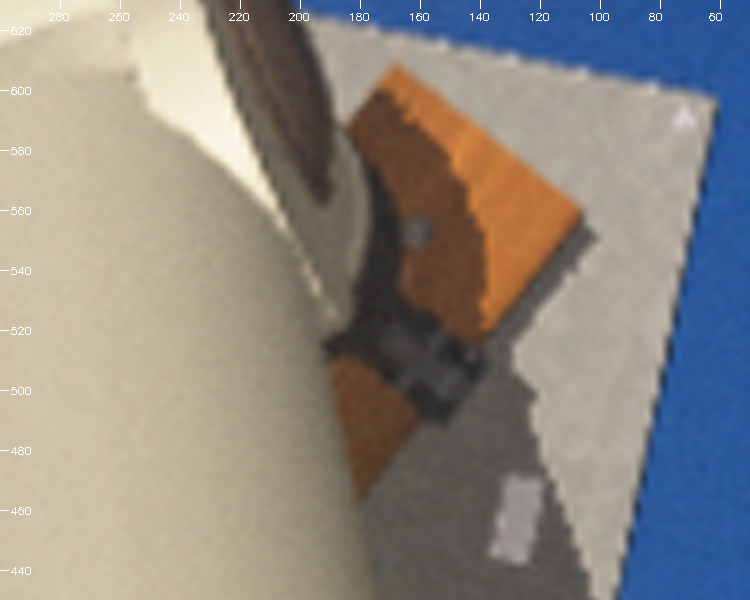

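View pics/s5.png

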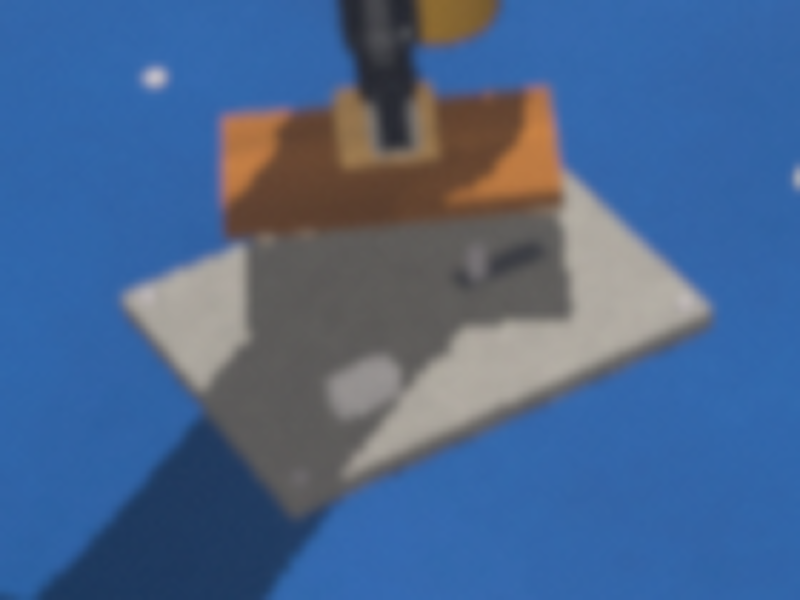

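Top ortho view: the hole shows at (416,232), about world (553.0,161.6), with the block about 27° off its final line. Side crop: the pin is visible in the slot, top about (474,250) and base about (473,275). I'll cross-check the pin with this view.

Run:
```python
from h import *
f=lambda u,v:(140+u/5.714,160+v/5.714)
print(back("side",[f(475,248)],27),back("side",[f(473,276)],12),back("side",[f(545,247),f(458,280)],12))
# bed corners seen & hole-end corners of block
print(back("side",[f(123,297),f(300,517),f(712,310)],12))
print("block -x bottom edge corners z79", back("side",[f(563,200),f(228,237)],79))
```

```text
[[554.06690433 164.59778127  27.        ]] [[551.03187377 164.38977376  12.        ]] [[588.81105227 155.36770147  12.        ]
 [544.27342477 167.36443542  12.        ]]
[[429.74895957 272.83652777  12.        ]
 [392.40189756  98.19535067  12.        ]
 [609.67355589  64.71518841  12.        ]]
block -x bottom edge corners z79 [[563.37328927 110.23332922  79.        ]
 [444.99324905 199.44352667  79.        ]]
```

```bash
python3 -m handwheel '[[[1,0.02,0.05,0.2,0,0.04,0],[1,0,0,0.3,0,0,0],[1,0,0,0.3,0,0,0],[1,0,0,0.16,0,0,0],[1,0,0,0,0,0,0]]]' >/dev/null
python3 -m handwheel '[[[1,0,0,0,0,0,0],[1,0,0,0,0,0,0],[1,0,0,0,0,0,0],[1,0,0,0,0,0,0],[1,0,0,0,0,0,0]]]' >/dev/null
python3 -c "
from h import *
togo(529.5,184.4,63,141.8)"
```

```text
t 7.45 pos [529.5 185.8  64.6] ang 141.96 F [-0.6  0.8 -2.8] M [0.04 0.03 0.01] w 0.197 ff 58.8
togo units xyz [-0.018 -0.023  0.031] wxy [ 0.017  0.002 -0.   ] wz 0.027
```

```bash
python3 -m handwheel '[[[1,-0.018,-0.023,0.02,0.015,0,0],[1,0,0,0.02,0,0,0],[1,0,0,0.02,0,0,0],[1,0,0,0.02,0,0,0],[1,0,0,0,0,0,0]]]' >/dev/null
python3 -c "
from h import *
togo(529.5,184.4,63,141.8)"
python3 -m handwheel '[[[1,0,0,0.02,0,0,0],[1,0,0,0.02,0,0,0],[1,0,0,0.02,0,0,0],[1,0,0,0,0,0,0],[1,0,0,0,0,0,0]]]' >/dev/null
python3 -c "
from h import *
togo(529.5,184.4,57,141.8)"
```

```text
t 7.95 pos [529.1 184.2  59.9] ang 141.96 F [ 0.9 -0.  -2.9] M [ 0.02  0.01 -0.04] w 0.197 ff 58.8
togo units xyz [-0.004  0.007 -0.062] wxy [-0.008 -0.004 -0.   ] wz 0.027
t 8.45 pos [529.2 184.3  57.1] ang 141.96 F [ 0.1 -0.6 -2.4] M [-0.08 -0.04 -0.01] w 0.196 ff 58.8
togo units xyz [-0.003  0.006  0.002] wxy [-0.005 -0.002 -0.   ] wz 0.027
```

The block's underside is at about 24 mm, below the pin's top at 27 mm, with no contact force, so the hole is on the pin. I'll lower it gently.

```bash
python3 -m handwheel '[[[1,0,0,0.03,0,0,0],[1,0,0,0.03,0,0,0],[1,0,0,0.03,0,0,0],[1,0,0,0.03,0,0,0],[1,0,0,0.02,0,0,0]]]' >/dev/null
python3 -c "
from h import *
togo(529.5,184.4,45.2,141.8)"
python3 -m handwheel '[[[1,0,0,0.02,0,0,0],[1,0,0,0.02,0,0,0],[1,0,0,0.01,0,0,0],[1,0,0,0,0,0,0],[1,0,0,0,0,0,0]]]' >/dev/null
python3 -c "
from h import *
togo(529.5,184.4,45.2,141.8)"
```

```text
t 8.95 pos [529.1 184.3  49.9] ang 141.96 F [ 0.2  0.  -1.2] M [-0.05 -0.04 -0.01] w 0.2 ff 58.8
togo units xyz [-0.004  0.007  0.095] wxy [-0.007 -0.003 -0.   ] wz 0.027
t 9.45 pos [529.3 184.3  47.7] ang 141.96 F [ 0.   0.4 -1.8] M [-0.04 -0.04  0.02] w 0.197 ff 58.8
togo units xyz [-0.002  0.004  0.05 ] wxy [-0.004 -0.002 -0.   ] wz 0.027
```

```bash
for i in 1 2 3; do python3 -m handwheel '[[[1,0,0,0.01,0,0,0],[1,0,0,0.01,0,0,0],[1,0,0,0,0,0,0],[1,0,0,0,0,0,0],[1,0,0,0,0,0,0]]]' >/dev/null
python3 -c "
from h import *
togo(529.5,184.4,45.2,141.8)"; done
```

```text
t 9.95 pos [529.3 184.3  46.7] ang 141.96 F [-0.4 -0.5 -2.4] M [ 0.07 -0.01  0.01] w 0.193 ff 58.8
togo units xyz [-0.002  0.004  0.03 ] wxy [-0.004 -0.001  0.   ] wz 0.027
t 10.45 pos [529.2 184.3  45.7] ang 141.97 F [-0.6  0.3 -2.2] M [ 0.02 -0.04  0.  ] w 0.197 ff 58.8
togo units xyz [-0.003  0.004  0.009] wxy [-0.004 -0.002 -0.   ] wz 0.028
t 10.95 pos [529.2 184.4  45.2] ang 141.97 F [-2.5 -0.3  5.3] M [-0.24  0.43 -0.05] w 0.201 ff 59.8
togo units xyz [-0.005  0.004  0.   ] wxy [-0.004 -0.002  0.   ] wz 0.028
```

The block touched the bed lightly (5 N) at the expected height, so it lies flat with the hole on the pin. Now I'll swing it about the pin in small arcs.

```bash
python3 -m handwheel '[[[1,-0.001,-0.022,-0.004,0,0,-0.333],[1,-0.001,-0.022,0,0,0,-0.333],[1,-0.001,-0.022,0,0,0,-0.333],[1,0,0,0,0,0,0],[1,0,0,0,0,0,0]]]' >/dev/null
cat >> h.py <<'E'
def arc(ang,pin=(554,164.4),r=31.8,z=45.3):
    a=np.radians(ang); togo(pin[0]+r*np.cos(a),pin[1]+r*np.sin(a),z,ang)
E
python3 -c "
from h import *
arc(148)"
```

```text
t 11.45 pos [528.1 181.6  45.2] ang 147.96 F [ 0.6 -0.3  3.5] M [-0.14 -0.26  0.1 ] w 0.201 ff 59.7
togo units xyz [ 0.014 -0.018 -0.001] wxy [ 0.006  0.005 -0.   ] wz -0.007
```

```bash
python3 -m handwheel '[[[1,0.003,-0.036,0,0,0,-0.5],[1,0.003,-0.036,0,0,0,-0.5],[1,0.003,-0.036,0,0,0,-0.5],[1,0,0,0,0,0,0],[1,0,0,0,0,0,0]]]' >/dev/null
python3 -c "
from h import *
arc(157)"
```

```text
t 11.95 pos [524.9 177.3  45.2] ang 156.89 F [ 0.7 -0.2  5. ] M [-0.03 -0.27  0.17] w 0.195 ff 59.9
togo units xyz [-0.    -0.01  -0.002] wxy [0.003 0.003 0.   ] wz -0.019
```

```bash
python3 -m handwheel '[[[1,-0.001,-0.033,0,0,0,-0.45],[1,-0.001,-0.032,0,0,0,-0.45],[1,-0.001,-0.032,0,0,0,-0.45],[1,0,0,0,0,0,0],[1,0,0,0,0,0,0]]]' >/dev/null
python3 -c "
from h import *
arc(165)"
python3 -m handwheel '[[[1,0,-0.011,0,0,0,-0.167],[1,0,-0.011,0,0,0,-0.167],[1,0,0,0,0,0,0],[1,0,0,0,0,0,0],[1,0,0,0,0,0,0]]]' >/dev/null
python3 -c "
from h import *
arc(167)
im=optics.snapshot('side')[165:255,150:270]
cv2.imwrite('pics/s6.png',cv2.resize(im,(800,600),interpolation=cv2.INTER_CUBIC))"
```

```text
t 12.45 pos [523.3 172.8  45.2] ang 165.0 F [-0.4  0.2  5. ] M [ 0.03 -0.29  0.13] w 0.196 ff 59.9
togo units xyz [-0.    -0.004 -0.001] wxy [0.003 0.004 0.   ] wz -0.001
t 12.95 pos [523.1 171.9  45.2] ang 166.99 F [-1.  -0.   5.9] M [ 0.11 -0.28  0.05] w 0.2 ff 59.8
togo units xyz [-0.001 -0.008 -0.002] wxy [0.004 0.004 0.   ] wz -0.002
```

View pics/s6.png

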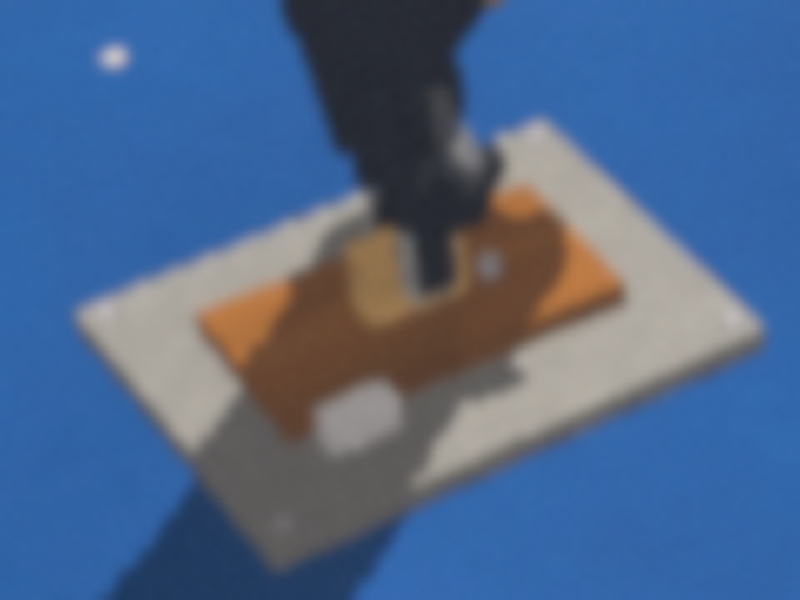

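The pin shows through the hole at (488,265), and the block's edge is close to the stop at (355,415). I'll continue in small steps and watch the yaw moment and the force.

```bash
for i in 1 2 3; do python3 -m handwheel '[[[1,0,-0.004,0,0,0,-0.05],[1,0,-0.004,0,0,0,-0.05],[1,0,0,0,0,0,0],[1,0,0,0,0,0,0],[1,0,0,0,0,0,0]]]' >/dev/null
python3 -c "
from h import *
arc(168.8)"; done
```

```text
t 13.5 pos [523.  171.6  45.2] ang 167.58 F [0.1 1.1 5. ] M [ 0.14 -0.23 -0.03] w 0.197 ff 59.8
togo units xyz [-0.    -0.022 -0.001] wxy [0.006 0.005 0.   ] wz -0.203
t 14.0 pos [522.9 171.3  45.2] ang 168.18 F [ 0.2 -0.4  4.5] M [ 0.16 -0.23  0.04] w 0.195 ff 59.8
togo units xyz [-0.001 -0.014 -0.001] wxy [0.006 0.004 0.   ] wz -0.103
t 14.5 pos [522.8 171.   45.2] ang 168.78 F [0.  1.2 5.7] M [ 0.26 -0.23 -0.11] w 0.199 ff 59.8
togo units xyz [-0.001 -0.008 -0.002] wxy [0.008 0.004 0.   ] wz -0.003
```

```bash
for i in 1 2; do python3 -m handwheel '[[[1,0,-0.004,0,0,0,-0.05],[1,0,0,0,0,0,0],[1,0,0,0,0,0,0],[1,0,0,0,0,0,0],[1,0,0,0,0,0,0]]]' >/dev/null
python3 -c "
from h import *
arc(169.1)"; done
```

```text
t 15.0 pos [522.8 171.   45.2] ang 169.08 F [0.6 3.9 6. ] M [ 0.53 -0.33 -0.47] w 0.198 ff 59.9
togo units xyz [-0.001 -0.011 -0.002] wxy [0.012 0.004 0.   ] wz -0.003
t 15.5 pos [522.7 171.1  45.2] ang 169.43 F [-0.   6.4  4.6] M [ 0.98 -0.34 -0.61] w 0.199 ff 60.1
togo units xyz [-0.004 -0.014 -0.002] wxy [ 0.015  0.004 -0.   ] wz 0.054
```

The side force builds (6 N) and the yaw moment rises, so the block is resting on the stop. Letting go.

```bash
python3 -m handwheel '[[[0.75,0,0,0,0,0,0],[0.7,0,0,0,0,0,0],[0.6,0,0,0,0,0,0],[0.4,0,0,0,0,0,0],[0.2,0,0,0,0,0,0]]]' >/dev/null
python3 -m handwheel '[[[0,0,0,0,0,0,0],[0,0,0,0,0,0,0],[0,0,0,-0.1,0,0,0],[0,0,0,-0.3,0,0,0],[0,0,0,-0.5,0,0,0]]]' |tail -3
python3 -m handwheel '[[[0,0,0,-0.5,0,0,0],[0,0,0,-0.5,0,0,0],[0,0,0,-0.5,0,0,0],[0,0,0,-0.5,0,0,0],[0,0,0,0,0,0,0]]]' >/dev/null
python3 -m handwheel '[[[0,-0.3,0.5,0,0,0,0],[0,-0.3,0.5,0,0,0,0],[0,-0.3,0.5,0,0,0,0],[0,-0.3,0.5,0,0,0,0],[0,0,0,0,0,0,0]]]' >/dev/null
python3 -c "
from h import *
arc(169.1)
im=optics.snapshot('side')[165:255,150:270]
b=cv2.resize(im,(400,300),interpolation=cv2.INTER_CUBIC)
a=ortho('top',optics.snapshot('top'),510,165,67,75,22,4)
cv2.imwrite('pics/f7.png',a);cv2.imwrite('pics/f7s.png',b);print(a.shape)"
```

```text
force: [-0.2, -0.5, 0.4]
grip_width: 0.997
finger_force: 0.0
t 17.5 pos [600.6 261.1 189.9] ang 169.65 F [-0.6  0.3  0.5] M [0.04 0.02 0.01] w 0.998 ff 0.0
togo units xyz [ 1.206 -2.072  2.886] wxy [0.025 0.002 0.   ] wz 0.091
(600, 536, 3)
```

View pics/f7.png

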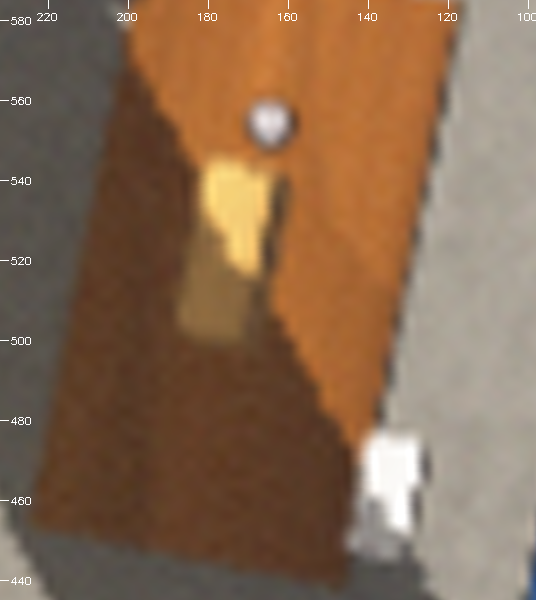

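View pics/f7s.png

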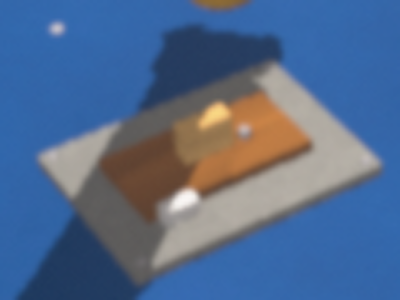

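The pin shows inside the hole at (269,122), the block lies flat, and its long side meets the stop at (362,460) with no visible gap. The gripper is clear, so I'm handing in.

```bash
python3 -c "
from workcell import order
print(order.sign_off())"
```

```text
the job is handed in; nothing more can be done
None
```

The block is flat on the bed with its hole over the pin and its long side against the stop; it is released, the arm is clear, and the job was handed in at about 17.6 s of the 67 s, no result given back (one picture I viewed, 1104 px wide, was over the 800 px limit).

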